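# Push a boot heel home in the nailing jig and close the cheek on it

## Robot

A 6-joint arm with a two-finger parallel gripper is mounted at the origin on the work surface. World frame = base frame: x ahead of the robot, y to its left, z up, the work surface at z = 0. Lengths are in mm, angles in rad, forces in N, time in s.
With the tool pointing down it reaches from about 300 to 750 mm from the base axis. Payload 8.5 kg.
Tool frame: the origin (TCP) lies on the centre line of the jaws, within the pads' length; the fingertips stand ctrl.tips_ahead ahead of it and the grasp point (between the pads) lies 5 mm behind it (ctrl.tips_ahead is the distance from the TCP to the fingertips, in mm); z points along the fingers, y is the line along which they close (so a half turn about z gives the same grasp; the last joint's range is limited). The gripper opens to 88 mm and grips with 3 to 60 N. Pads are 18 mm wide; open, the fingers measure 123 mm over their backs; the gripper's body (75 mm by 187 mm) begins 45 mm behind the grasp point.
Start: joints at [-0.215, 0.381, 1.297, -0, 1.464, -0.215], TCP at [549.982, 0.002, 252.748] pointing down, gripper open.
Joint ranges: [-3.11, 3.11], [-0.89, 2.33], [0.22, 2.48], [-1.42, 4.56], [0.17, 2.85], [-2.88, 2.88]. Speed limits (rad/s): [2.39, 2.39, 3.14, 3.14, 3.14, 3.14].

## Interface

Orientations are given as a 3x3 rotation matrix whose columns are the frame's x, y, z axes.
In Python, from station import ctrl gives the robot as it stands.
- The arm moves only by the tool jog_arm, never from a script. Its argument "commands" is a list of rows, each a list of 7 numbers: the shift along the world's x, y, z in m, then the turn, a rotation vector about the world's x, y, z in degrees, then the opening, from 0 (shut) to 1 (fully open). In form: [[dx, dy, dz, wx, wy, wz, grip], ...]. A call has 1 to 10 rows; each row shifts and turns the commanded pose from where the row before left it; what a row does not reach is not made up. A row lasts 1/10 s, in which the tool goes at most 50 mm and 8.59 degrees, less where a joint would pass 70% of its speed; a pose out of reach is approached as far as the arm can. A call with a gripper value outside its range is refused whole. The fingers move at their own pace and stop on an object; the grip force is fixed at half the most. Time passes only in rows, so rows that do not move let the fingers close. It gives the time, the measured TCP pose, the force, the opening and the grip force at its end, in the units of the state.
- ctrl.get_state(): the state, without advancing time (a new reading comes with each control period).
- ctrl.snapshot(name): name is "scene" or "side" or "wrist"; returns (picture, depth): 420x560x3 uint8, red, green, blue; 420x560 float32, mm along the optical axis (not along the pixel's ray), 0 where there is no reading.
- ctrl.camera_params(name): a dict with "K" (3x3 intrinsics, pixels), "camera_from_world" (4x4, takes a point from world to camera coordinates). Camera axes: x right, y down, z forward; pixel columns grow to the right and rows downward; lengths in mm; the calibration is good to about 2 mm. A picture is of the moment at which its call begins: read the wrist's pose just before it. camera_params takes no time and is no camera call; for the wrist camera it gives the pose at the moment of the call.
- ctrl.hand_in(): hands the job in; it is judged then, once.
Trained networks look in the newest picture that a camera, given by its name, has taken for a name from the list of things; names that differ only in an ending like _2 or _b are one class to them, and where a whole thing is asked for, a point or a joint stands for the part that bears it (a point fixed in the world has none). Each returns a list of dicts, best first, with "confidence" (0 to 1); they miss things now and then, are a little off and sometimes report something else, mostly with a low value. They report only what shows in the picture. A call takes as long as a camera call. They do not tell look-alikes from the thing itself.
- ctrl.find_in(camera, label): "at" ([column, row] in pixels, amid what is visible of it).
- ctrl.masks_of(camera, label): "region" (420x560 bool, what is visible of it) and "at" ([column, row] in pixels, amid what is visible of it).
The state is a dict: "time_s": time; "joint_pos": joint angles; "qd": joint speeds; "tau": joint torques, N m; "tool_pos": TCP position; "eef_rot": TCP orientation; "force": force on the tool from outside, world axes, zero at the start; "ft_torque": the same for the moment, N m; "grip_width": opening from 0.0 (shut) to 1.0 (fully open); "grip_force": force on a finger pad.
Only numpy, scipy, OpenCV 4.12 (cv2) and the standard library are available. Lean on these libraries where they do the work, as an engineer would, in place of code of your own. Each camera call takes 0.05 s, during which the arm holds its last target. There are 200 camera calls.

## Task

Push the low, broad boot heel along the jig board, rounded side first, until its rounded back is up against the steel back stop, and then push the sliding cheek sideways until the heel is shut in snugly between the cheek and the side fence. Only push with the fingers: the heel must not be lifted off or tipped up, and everything else on the board and bench is to be left where it is. Finish with the hand clear.

Things in the scene. Friction and masses are not known exactly. Their poses are not given: they have to be found in the camera images.
- board: plywood jig board, 340 (x) x 400 (y) x 18 mm thick, fixed on the bench, place and yaw vary. Origin: centre of its underside; z up; +x away from the robot. On it stand a steel back stop and a side fence forming a corner, and opposite the fence the sliding cheek; the mouth between fence and cheek (108 mm wide with the cheek at 0) is open towards the robot.
- stop_face (a point): centre of the back stop's working face, 15 mm above the board top; it looks to the board's -x and lies at board x = +90 mm, from y = -97 to +48 mm. The stop is a straight steel bar 16 mm thick and 30 mm high. Axes as the board's.
- fence_face (a point): centre of the side fence's working face, 15 mm above the board top; it looks to the board's -y and lies at board y = +30 mm, from x = +22 to +90 mm (where it meets the stop). Steel bar 16 mm thick, 30 mm high. Axes as the board's.
- home (a point): where the origin of the heel belongs: on the top face of the board (18 mm above the bench) at board x = +55 mm, y = 0; axes as the board's. A heel here has its rounded back on the stop and its side on the fence.
- heel: heel to push: loose, low, broad, brown stacked leather on black rubber, D-shaped from above: 70 long (x), 60 wide (y), 36 mm high, 0.09-0.2 kg. Origin: centre of underside; z up. Flat face at x = -35 mm (whole width), nearest the robot; sides straight to x = +15 mm; back at x = +35 mm, its corners rounded to 20 mm radius. Starts on the board in front of the mouth, off to a side, up to 0.35 rad askew.
- heel_back (a point): the tip of the heel's rounded back, half-way up (18 mm above its underside, 35 mm from its origin along its +x); this is what goes against the stop
- cheek (a joint): travel of the sliding cheek in m along the board's +y; range 0 to 0.058, starts at 0 to 0.012. At 0 its working face lies at board y = -78 mm (108 mm from the fence); it reads 0.048 when closed on a heel lying square against the fence. It takes about 2.5 N to slide and stays where it is left.
- cheek_back (a point): centre of the cheek's outer face (the one to push), half-way up; looks to the board's -y. The cheek is a dark steel block 50 (board x) x 16 (y) x 32 mm high on the board, centre at board x = +47.5 mm, two small brass screws on top. Nothing stands within 60 mm of this face. Moves with the cheek; axes as the board's.
- tall_heel: bystander: a tall narrow heel, 44 x 40 x 60 mm, standing on the board near its +y edge; origin centre of underside
- tack_tin: bystander: small open round metal tin, 54 mm wide, 30 mm high, on the board near its -y edge; origin centre of underside
- awl: bystander: awl with a wooden handle, 140 mm long, lying on the board near its +y edge; origin near its middle
- hammer: bystander: hammer 260 mm long, lying on the bench to the left
- glue_jar: bystander: jar 72 mm wide, 85 mm high, on the bench to the right; origin centre of underside
- last: bystander: wooden shoe last (foot form) about 220 mm long, 95 mm high, on the bench to the right; origin at the underside near the middle
- wax_tin: bystander: flat round tin 70 mm wide, 22 mm high, on the bench to the left; origin centre of underside
There are look-alikes about, which are no part of the job. What is shaped like the heel but pink or turquoise is not meant.

How it is judged (in metres and radians):
On the way:
1. the heel's rounded back has been pushed up to the back stop (within 6 mm), between fence and cheek (x of heel in the frame of home above -0.006 m and y of heel in the frame of home between -0.05 and 0.004 m), for 0.2 s.
At the end, for the whole second after the job is handed in: the heel lies flat and at rest on the board, rounded back foremost, with this back within 4 mm of the back stop, its side within 3 mm of the fence and square to it within 0.08 rad, and the cheek is closed on it (travel over 45.5 mm, a gap of at most 2.5 mm) (x of heel in the frame of home between -0.004 and 0.004 m and y of heel in the frame of home between -0.003 and 0.003 m and z of heel in the frame of home below 0.003 m and x of heel_back in the frame of home above 0.03 m and angle between the x axis of heel and the x axis of home, either way round below 0.08 rad and angle between heel's own z axis and vertical below 0.05 rad and value of joint cheek above 0.0455 m and linear speed of heel below 0.01 m/s); the robot touches nothing.
It fails at once if the heel is lifted more than 10 mm off the board (z of heel in the frame of home above 0.01 m).
It fails at once if the heel is tipped by more than 0.35 rad (angle between heel's own z axis and vertical above 0.35 rad).
It fails at once if another thing on the board or bench is moved by more than 30 mm (distance of any of tall_heel, tack_tin, awl, hammer, glue_jar, last, wax_tin from where it was at the start of the episode above 0.03 m).
It also fails if it takes over 54 s, if anything falls off the work surface, if the arm or the gripper's body presses on something with over 40 N, if the wrist force passes 120 N, or if a joint passes its speed limit or range.

## Working session

There is one attempt and no reset: what is moved stays moved. The work goes in short steps, Python scripts to look and compute and a tool call to move; the robot and the scene stay as the last step left them, time stands still between calls to the robot, and variables do not carry over. Pictures are saved under pics/ and viewed, at most 10 in all, crops included, and the job is handed in when it is done.

Besides the shell and the picture viewer there is one more tool, called by a JSON object that holds its "method" and its "body", one argument or row to a line. jog_arm: Moves the arm, as the interface text tells. Its arguments: {"type":"object","properties":{"commands":{"type":"array"}},"required":["commands"]}

```bash
ls; mkdir -p pics; cat > h.py <<'E'
import numpy as np, cv2
from station import ctrl
def cloud(cam, d):
    p=ctrl.camera_params(cam); K=np.array(p["K"]); T=np.linalg.inv(np.array(p["camera_from_world"]))
    v,u=np.mgrid[:d.shape[0],:d.shape[1]]
    X=np.stack([(u-K[0,2])*d/K[0,0],(v-K[1,2])*d/K[1,1],d],-1)
    W=X@T[:3,:3].T+T[:3,3]; W[d<=0]=np.nan
    return W
def save(n,im): cv2.imwrite(f"pics/{n}.png",im[...,::-1])
E
python3 - <<'E'
from h import *
s=ctrl.get_state(); print(ctrl.tips_ahead, s["time_s"], s["eef_rot"], s["force"])
for c in ["scene","side"]:
    im,d=ctrl.snapshot(c); save(c+"0",im); W=cloud(c,d); np.save(c+"0.npy",W)
    for l in ["board","heel","cheek","tall_heel","tack_tin","awl"]:
        for r in ctrl.masks_of(c,l)[:3]:
            m=r["region"]; P=W[m]; P=P[~np.isnan(P[:,0])]
            print(c,l,round(r["confidence"],2),np.round(r["at"]),m.sum(),np.round(np.median(P,0)),np.round(np.percentile(P,98,axis=0)), im[m].mean(0).round())
print(ctrl.get_state()["time_s"])
E
```

```text
pics
14.0 0.0 [[-2.38673217e-05  9.99998997e-01 -1.41626672e-03]
 [ 9.99999951e-01  2.43092178e-05  3.11998322e-04]
 [ 3.12032437e-04 -1.41625920e-03 -9.99998948e-01]] [0.37126102 0.91314273 0.11972163]
scene board 0.72 [254. 254.] 17801 [594. -10.  19.] [717. 159.  50.] [222. 194. 144.]
scene heel 0.92 [232. 127.] 345 [ 296. -276.   35.] [ 306. -240.   41.] [ 65. 154. 149.]
scene heel 0.74 [278. 204.] 769 [462. -16.  54.] [491.  12.  58.] [162. 114.  76.]
scene heel 0.57 [404. 199.] 789 [277. 235.  36.] [306. 269.  40.] [216. 135. 157.]
scene cheek 0.75 [219. 237.] 272 [ 599. -107.   46.] [ 623. -102.   56.] [123. 108.  92.]
scene tall_heel 0.28 [254. 252.] 17196 [593. -12.  19.] [716. 158.  49.] [223. 196. 146.]
scene tack_tin 0.54 [427. 248.] 629 [381. 338.  22.] [408. 367.  26.] [173. 175. 170.]
scene tack_tin 0.18 [217. 237.] 258 [ 602. -106.   47.] [ 623. -102.   56.] [118. 104.  90.]
scene awl 0.59 [294. 273.] 382 [602. 108.  41.] [675. 117.  46.] [204. 168. 129.]
side heel 0.81 [290. 212.] 777 [453.  -7.  51.] [491.  13.  56.] [143.  99.  65.]
side heel 0.71 [360. 312.] 1030 [270. 243.  34.] [306. 271.  38.] [214. 124. 150.]
side heel 0.65 [359. 160.] 482 [ 276. -251.   34.] [ 305. -235.   38.] [ 53. 143. 139.]
side cheek 0.6 [235. 190.] 230 [ 599. -104.   40.] [624. -99.  54.] [102.  89.  80.]
side tall_heel 0.66 [281. 242.] 599 [458. 103.  65.] [484. 121.  80.] [131.  91.  59.]
side tack_tin 0.67 [277. 165.] 278 [ 509. -212.   35.] [ 532. -177.   48.] [153. 143. 141.]
side awl 0.76 [223. 250.] 376 [596. 112.  37.] [690. 120.  44.] [197. 158. 119.]
side awl 0.75 [288. 214.] 751 [454.  -6.  52.] [490.  14.  56.] [142.  97.  63.]
0.7
```

```bash
cat > td.py <<'E'
from h import *
# top-down: 2px/mm over x 370..770 (up), y 200..-240 (left = +y)
def topdown(pairs,s=1.6,x0=360,x1=720,y0=-240,y1=230):
    im=np.zeros((int((x1-x0)*s),int((y1-y0)*s),3),np.uint8); Z=np.full(im.shape[:2],-1.)
    for W,rgb in pairs:
        P=W.reshape(-1,3); C=rgb.reshape(-1,3); ok=~np.isnan(P[:,0]); P=P[ok];C=C[ok]
        o=np.argsort(P[:,2]);P=P[o];C=C[o]
        r=((x1-P[:,0])*s).astype(int); c=((y1-P[:,1])*s).astype(int)
        k=(r>1)&(c>1)&(r<im.shape[0]-2)&(c<im.shape[1]-2)&(P[:,2]<120)
        for a,b,p,q in zip(r[k],c[k],P[k],C[k]):
            w=Z[a-1:a+2,b-1:b+2]<=p[2]+0
            im[a-1:a+2,b-1:b+2][w]=q; Z[a-1:a+2,b-1:b+2][w]=p[2]
    return im,Z
E
python3 - <<'E'
from td import *
a=[(np.load(c+"0.npy"),cv2.imread(f"pics/{c}0.png")[...,::-1]) for c in ["scene","side"]]
im,Z=topdown(a); save("td",im)
E
```

```text
(no output)
```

View pics/scene0.png

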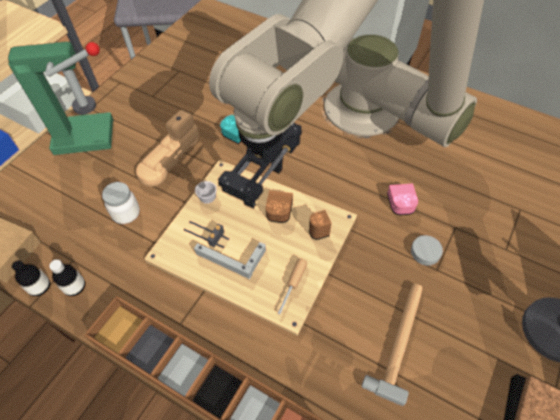

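View pics/td.png

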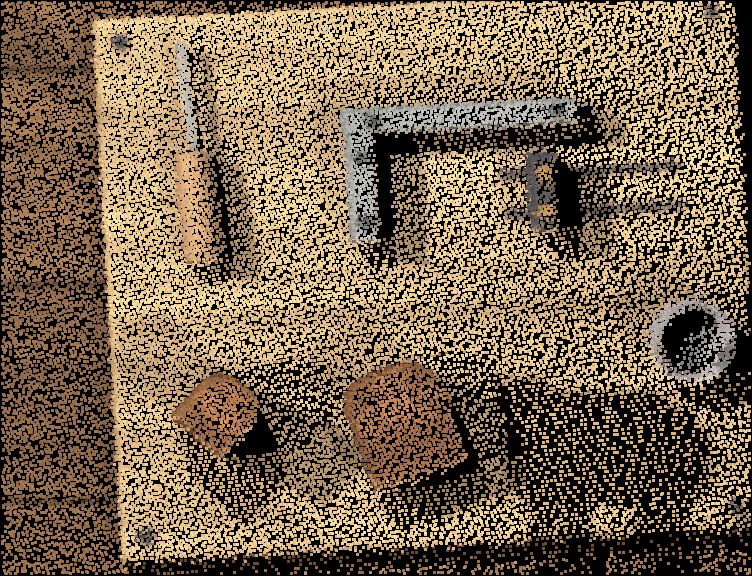

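```bash
cat > fit.py <<'E'
from h import *
from scipy.optimize import least_squares
def top(clouds,zlo,zhi,box):
    out=[]
    for W in clouds:
        P=W.reshape(-1,3); P=P[~np.isnan(P[:,0])]
        k=(P[:,2]>zlo)&(P[:,2]<zhi)&(P[:,0]>box[0])&(P[:,0]<box[1])&(P[:,1]>box[2])&(P[:,1]<box[3])
        out.append(P[k])
    return out
def rect(P): # min area
    return cv2.minAreaRect(P[:,:2].astype(np.float32))
E
python3 - <<'E'
from fit import *
p0=ctrl.get_state()["tool_pos"]; im,d=ctrl.snapshot("wrist"); save("wrist0",im); W=cloud("wrist",d); np.save("wrist0.npy",W)
cl={c:np.load(c+"0.npy") for c in ["scene","side","wrist"]}
for c,W in cl.items():
    for n,(zl,zh,b) in dict(boardtop=(12,24,(440,700,-150,70)),stop=(42,53,(636,665,-135,18)),fence=(42,53,(575,640,-6,18)),cheek=(42,60,(560,630,-125,-85)),heel=(50,60,(405,500,-75,25)),tall=(70,85,(420,500,60,130))).items():
        P=top([W],zl,zh,b)[0]
        if len(P)<20: print(c,n,len(P)); continue
        r=rect(P); print(c,n,len(P),"z",round(np.median(P[:,2]),1),"c",np.round(r[0],1),"sz",np.round(r[1],1),"ang",round(r[2],2))
E
```

```text
scene boardtop 6853 z 18.7 c [570.1 -40.1] sz [259.9 219.9] ang 0.02
scene stop 437 z 48.2 c [646.5 -58.5] sz [ 17.7 146.4] ang 3.05
scene fence 190 z 48.8 c [607.9   2.4] sz [65.2 19.1] ang 3.68
scene cheek 153 z 50.6 c [ 598.4 -109.9] sz [51.1 17.2] ang 2.26
scene heel 582 z 54.7 c [454.2 -22.2] sz [73.4 60.8] ang 20.8
scene tall 299 z 78.3 c [460.5  91.2] sz [44.8 45.4] ang 47.89
side boardtop 4272 z 17.1 c [570. -40.] sz [220.  259.7] ang 90.0
side stop 251 z 46.7 c [648.1 -56.7] sz [ 17.2 146. ] ang 3.39
side fence 142 z 46.5 c [607.4   4.1] sz [19.4 63.8] ang 89.64
side cheek 109 z 48.5 c [ 600.1 -107.2] sz [20. 48.] ang 88.39
side heel 463 z 52.9 c [456.2 -21.7] sz [70.3 63.1] ang 20.44
side tall 275 z 76.8 c [462.7  92.5] sz [41.9 45.5] ang 49.98
wrist boardtop 33384 z 17.9 c [570.  -40.1] sz [219.5 260. ] ang 89.99
wrist stop 1787 z 47.8 c [648.3 -58. ] sz [ 17.4 144.9] ang 3.5
wrist fence 1024 z 47.8 c [607.6   3.5] sz [64.5 19.9] ang 0.96
wrist cheek 696 z 49.8 c [ 600.6 -110. ] sz [50.  16.5] ang 3.16
wrist heel 3737 z 54.0 c [456.5 -22. ] sz [71.  60.7] ang 20.94
wrist tall 2422 z 77.9 c [463.4  92. ] sz [40.5 44.9] ang 48.73
```

View pics/wrist0.png

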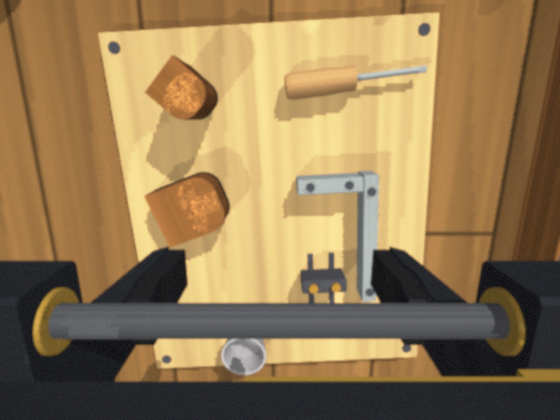

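{"method": "jog_arm", "body": {
  "commands": [
    [-0.016,-0.0014,-0.005,0,0,-8.5,0.2],
    [-0.016,-0.0014,-0.005,0,0,-8.5,0.2],
    [-0.016,-0.0014,-0.005,0,0,-8.5,0.2],
    [-0.016,-0.0014,-0.005,0,0,-8.5,0.2],
    [-0.016,-0.0014,-0.005,0,0,-8.5,0.2],
    [-0.016,-0.0014,-0.005,0,0,-8.5,0.2],
    [-0.016,-0.0014,-0.005,0,0,-8.5,0.2],
    [-0.016,-0.0014,-0.005,0,0,-8.5,0.2],
    [-0.016,-0.0014,-0.005,0,0,-8.5,0.2],
    [-0.016,-0.0014,-0.005,0,0,-8.5,0.2]
  ]
}}

```text
time_s: 1.75
tool_pos: [389.4, -14.0, 202.7]
eef_rot: [[0.997, 0.081, 0.0], [0.081, -0.997, -0.0], [0.0, 0.0, -1.0]]
force: [0.2, -0.7, 0.0]
grip_width: 0.204
grip_force: 0.0
```

{"method": "jog_arm", "body": {
  "commands": [
    [-0.001,0,-0.035,0,0,-3.6,0.2],
    [0,0,-0.035,0,0,-3.6,0.2],
    [0,0,-0.035,0,0,0,0.2],
    [0,0,-0.035,0,0,0,0.2],
    [0,0,-0.02,0,0,0,0.2],
    [0,0,0,0,0,0,0.2]
  ]
}}

```text
time_s: 2.35
tool_pos: [388.1, -13.8, 41.1]
eef_rot: [[0.999, -0.039, -0.004], [-0.039, -0.999, 0.002], [-0.004, -0.001, -1.0]]
force: [0.2, 0.7, 0.3]
grip_width: 0.203
grip_force: 0.0
```

```bash
cat > look.py <<'E'
import sys
from fit import *
O=np.array([549.0,-39.35]); th=np.radians(3.4); R=np.array([[np.cos(th),-np.sin(th)],[np.sin(th),np.cos(th)]])
def heel(show=None,cams=("wrist","scene","side")):
    s=ctrl.get_state(); tb=(np.array(s["tool_pos"][:2])-O)@R
    y=np.degrees(np.arctan2(s["eef_rot"][1][0],s["eef_rot"][0][0]))-3.4
    print("t",s["time_s"],"tool board",tb.round(1),"yaw",round(y,1),"z",round(s["tool_pos"][2],1),"F",np.round(s["force"],1))
    for c in cams:
        im,d=ctrl.snapshot(c)
        if show==c: save(sys.argv[1],im)
        W=cloud(c,d); B=W.copy(); B[...,:2]=(W[...,:2]-O)@R
        rgb=im.astype(int); brown=(rgb[...,0]>rgb[...,2]*1.4)&(rgb[...,0]>50)
        k=brown&(B[...,2]>48)&(B[...,2]<60)&(B[...,0]>-160)&(B[...,0]<88)&(B[...,1]<70)&(B[...,1]>-62)
        n,l,st,_=cv2.connectedComponentsWithStats(k.astype(np.uint8))
        if n>1:
            i=1+np.argmax(st[1:,4]); P=B[l==i]
            r=rect(P); print(c,"heel",len(P),np.round(r[0],1),np.round(r[1],1),round(r[2],1), "x",np.round(np.percentile(P[:,0],[1,99]),1),"y",np.round(np.percentile(P[:,1],[1,99]),1))
        k=(B[...,2]>43)&(B[...,2]<56)&(B[...,0]>15)&(B[...,0]<80)&(B[...,1]<-28)&(B[...,1]>-110)&~brown
        P=B[k]
        if len(P)>30: r=rect(P); print(c,"cheek",len(P),np.round(r[0],1),np.round(r[1],1),round(r[2],1))
if __name__=="__main__": heel(show=sys.argv[2] if len(sys.argv)>2 else None)
E
python3 look.py w1 wrist
```

```text
t 2.35 tool board [-159.1   35.1] yaw -5.6 z 41.1 F [0.2 0.7 0.3]
wrist heel 35167 [-90.4  22.4] [70.7 60.5] 17.4 x [-127.2  -56.3] y [-11.6  53.7]
scene heel 594 [-94.1  22.6] [74.2 60.7] 17.7 x [-131.7  -57.1] y [-10.8  55.4]
scene cheek 90 [ 46.1 -73. ] [16.5 48. ] 88.5
side heel 412 [-90.   22.9] [68.1 66. ] 14.4 x [-117.4  -56.6] y [-12.   56.4]
side cheek 67 [ 47.7 -70.9] [47.9 16.7] 0.5
```

{"method": "jog_arm", "body": {
  "commands": [
    [0.004,-0.013,0.001,0,0,0,0.2],
    [0.006,-0.001,0,0,0,0,0.2],
    [0.006,-0.001,0,0,0,0,0.2],
    [0.006,-0.001,0,0,0,0,0.2],
    [0.006,-0.001,0,0,0,0,0.2],
    [0.006,-0.001,0,0,0,0,0.2],
    [0.006,-0.001,0,0,0,0,0.2],
    [0.006,-0.001,0,0,0,0,0.2],
    [0,0,0,0,0,0,0.2]
  ]
}}

```text
time_s: 3.4
tool_pos: [436.0, -34.3, 43.7]
eef_rot: [[0.999, -0.038, 0.001], [-0.038, -0.999, -0.0], [0.001, 0.0, -1.0]]
force: [0.4, -0.1, 0.2]
grip_width: 0.2
grip_force: 0.0
```

```bash
python3 look.py w1 wrist
```

```text
t 3.4 tool board [-112.5   11.8] yaw -5.6 z 43.7 F [ 0.4 -0.1  0.2]
wrist heel 30239 [-61.8   9.3] [73.4 61.4] 7.0 x [-95.8 -26.5] y [-21.7  38.4]
scene heel 622 [-66.    9.2] [79.8 61.8] 7.8 x [-102.1  -27.4] y [-21.9  39.6]
scene cheek 88 [ 46.4 -73.4] [16.1 47.5] 88.2
side heel 257 [-45.6   9.2] [68.  41.6] 83.4 x [-67.5 -27.1] y [-21.7  42.3]
side cheek 73 [ 47.6 -70.9] [47.6 17.9] 2.8
```

View pics/w1.png

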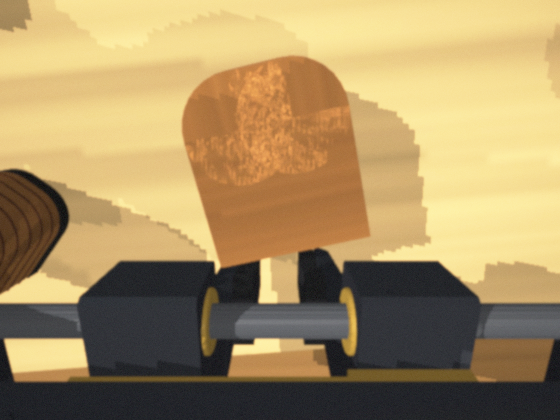

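{"method": "jog_arm", "body": {
  "commands": [
    [0.006,-0.0007,0,0,0,0,0.2],
    [0.006,-0.0007,0,0,0,0,0.2],
    [0.006,-0.0007,0,0,0,0,0.2],
    [0.006,-0.0007,0,0,0,0,0.2],
    [0.006,-0.0007,0,0,0,0,0.2],
    [0.006,-0.0007,0,0,0,0,0.2],
    [0.006,-0.0007,0,0,0,0,0.2],
    [0.006,-0.0007,0,0,0,0,0.2],
    [0.006,-0.0007,0,0,0,0,0.2],
    [0,0,0,0,0,0,0.2]
  ]
}}

```text
time_s: 4.55
tool_pos: [489.9, -40.5, 43.8]
eef_rot: [[0.999, -0.038, 0.001], [-0.038, -0.999, -0.0], [0.001, 0.0, -1.0]]
force: [0.4, 0.2, -1.1]
grip_width: 0.201
grip_force: 0.0
```

```bash
python3 look.py w2 wrist
```

```text
t 4.55 tool board [-59.1   2.3] yaw -5.6 z 43.8 F [ 0.4  0.2 -1.1]
wrist heel 29094 [-15.   -7.9] [61.6 73.4] 84.3 x [-47.8  20.5] y [-37.9  21.9]
wrist cheek 2176 [ 32.6 -73.7] [20.9 16.8] 0.3
scene heel 661 [-17.1  -7.8] [61.9 75.9] 86.5 x [-53.3  19.5] y [-38.   23.6]
scene cheek 88 [ 47.1 -74.1] [17.8 47.4] 88.6
side heel 165 [  6.5 -10.5] [60.7 31.7] 76.4 x [-11.4  20.5] y [-37.2  20.3]
side cheek 69 [ 47.5 -72.1] [16.7 48.2] 88.9
```

{"method": "jog_arm", "body": {
  "commands": [
    [0.006,0,0,0,0,0.6,0.2],
    [0.006,0,0,0,0,0.6,0.2],
    [0.006,0,0,0,0,0.6,0.2],
    [0.006,0,0,0,0,0.6,0.2],
    [0.006,0,0,0,0,0.6,0.2],
    [0.006,0,0,0,0,0.6,0.2],
    [0.006,0,0,0,0,0.6,0.2],
    [0.006,0,0,0,0,0.6,0.2],
    [0.006,0.0003,0,0,0,0.6,0.2],
    [0.006,0.0003,0,0,0,0,0.2]
  ]
}}

```text
time_s: 5.7
tool_pos: [549.4, -39.6, 43.7]
eef_rot: [[0.998, 0.056, -0.0], [0.056, -0.998, 0.0], [-0.0, -0.0, -1.0]]
force: [-0.8, -0.1, 0.4]
grip_width: 0.196
grip_force: 0.8
```

```bash
python3 look.py w3 wrist
```

```text
t 5.7 tool board [ 0.4 -0.3] yaw -0.2 z 43.7 F [-0.8 -0.1  0.4]
wrist heel 29082 [46.3 -7. ] [62.  73.7] 89.5 x [13.1 81.8] y [-36.8  21.7]
wrist cheek 4607 [ 48.7 -74.2] [16.9 49.2] 89.8
scene heel 708 [43.9 -7.5] [61.9 74.4] 89.1 x [ 9.2 80.1] y [-37.1  22.5]
scene cheek 87 [ 46.7 -73.5] [16.9 46.5] 87.1
side heel 169 [67.1 -6.8] [63.7 30.5] 85.8 x [51.4 81.2] y [-34.8  24.6]
side cheek 38 [ 60. -70.] [23.  14.9] 0.3
```

View pics/w3.png

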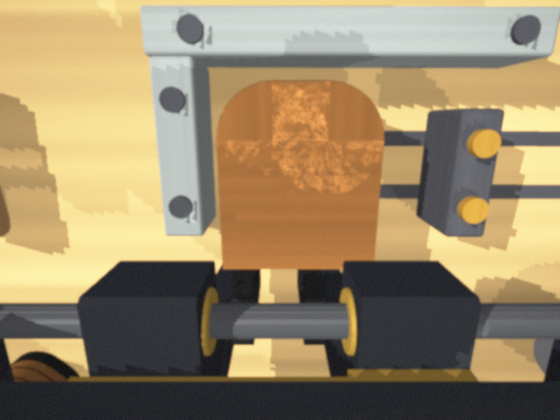

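Heel sits square in the mouth, about 9 mm short of the stop and 7 mm off the fence. I'll push slowly to contact.

{"method": "jog_arm", "body": {
  "commands": [
    [0.003,0.0002,0,0,0,0,0.2],
    [0.003,0.0002,0,0,0,0,0.2],
    [0.002,0.0001,0,0,0,0,0.2],
    [0.001,0,0,0,0,0,0.2],
    [0.001,0,0,0,0,0,0.2],
    [0,0,0,0,0,0,0.2],
    [0,0,0,0,0,0,0.2]
  ]
}}

```text
time_s: 6.55
tool_pos: [558.5, -39.2, 43.7]
eef_rot: [[0.998, 0.056, -0.001], [0.056, -0.998, 0.0], [-0.001, -0.0, -1.0]]
force: [-4.3, -0.7, 1.6]
grip_width: 0.199
grip_force: 2.2
```

```bash
python3 look.py w4 wrist; python3 -c "
from h import *
W=np.load('wrist0.npy')
P=W[~np.isnan(W[...,0])]
for y in (-220,-190,-160,-140): 
  k=(abs(P[:,1]-y)<15)&(P[:,0]>480)&(P[:,0]<700); print(y,P[k][:,2].max() if k.any() else None)
for c in ('scene','side'):
  for l in ('last','glue_jar'):
    for r in ctrl.masks_of(c,l)[:1]:
      Q=np.load(c+'0.npy')[r['region']]; print(c,l,r['confidence'],np.nanpercentile(Q,[2,98],axis=0).round())
"
```

```text
t 6.55 tool board [ 9.5 -0.4] yaw -0.2 z 43.7 F [-4.3 -0.7  1.6]
wrist heel 28103 [53.1 -7.1] [62.3 70.2] 89.4 x [21.3 87.2] y [-36.9  21.6]
wrist cheek 4348 [ 48.2 -73.9] [16.8 49.3] 89.7
scene heel 712 [51.2 -7.5] [61.2 73.9] 88.7 x [17.8 87.2] y [-37.   22.6]
scene cheek 96 [ 47.4 -73.8] [16.9 46.7] 88.5
side heel 152 [73.7 -5.7] [62.7 28.3] 89.6 x [60.4 87.6] y [-35.3  25. ]
-220 49.593019106011866
-190 50.00772075881969
-160 19.72232615026462
-140 49.141999717612066
scene last 0.84 [[ 346. -406.    6.]
 [ 548. -341.   97.]]
scene glue_jar 0.7 [[ 612. -389.    8.]
 [ 675. -329.   89.]]
side last 0.98 [[ 340. -390.    1.]
 [ 504. -341.   95.]]
side glue_jar 0.72 [[482. 339.  -1.]
 [733. 420.  27.]]
```

{"method": "jog_arm", "body": {
  "commands": [
    [0.001,0,0,0,0,0,0.2],
    [0,0,0,0,0,0,0.2],
    [-0.01,0,0,0,0,0,0.2],
    [-0.02,-0.001,0,0,0,0,0.2],
    [0,0,0.03,0,0,0,0.2],
    [0,0,0.04,0,0,0,0],
    [0.006,-0.01,0.04,0,0,8.5,0],
    [0.006,-0.01,0.01,0,0,8.5,0],
    [0.006,-0.01,0,0,0,8.5,0],
    [0.006,-0.01,0,0,0,8.5,0]
  ]
}}

```text
time_s: 7.9
tool_pos: [554.6, -80.6, 164.5]
eef_rot: [[0.793, 0.61, 0.003], [0.61, -0.793, -0.001], [0.002, 0.002, -1.0]]
force: [0.1, 0.0, 0.1]
grip_width: 0.007
grip_force: 0.0
```

{"method": "jog_arm", "body": {
  "commands": [
    [0.008,-0.01,0,0,0,8.5,0],
    [0.008,-0.01,0,0,0,8.5,0],
    [0.008,-0.01,0,0,0,8.5,0],
    [0.008,-0.01,0,0,0,8.5,0],
    [0.008,-0.01,0,0,0,8.5,0],
    [0.008,-0.01,0,0,0,8.5,0],
    [0.003,-0.006,0,0,0,5,0],
    [0,0,0,0,0,0,0]
  ]
}}

```text
time_s: 8.7
tool_pos: [605.4, -147.0, 163.6]
eef_rot: [[-0.056, 0.998, 0.001], [0.998, 0.056, -0.0], [-0.0, 0.001, -1.0]]
force: [0.6, -0.4, -0.5]
grip_width: 0.009
grip_force: 0.0
```

```bash
python3 look.py w5 wrist
```

```text
t 8.7 tool board [  49.9 -110.8] yaw 89.8 z 163.6 F [ 0.6 -0.4 -0.5]
wrist heel 9478 [54.2 -7. ] [60.2 67.7] 89.6 x [21.1 87. ] y [-36.5  22.2]
wrist cheek 1051 [ 47.8 -73.5] [15.6 49. ] 89.5
scene heel 699 [52.2 -8.4] [62.3 71.5] 89.7 x [18.2 87.2] y [-37.1  22.1]
scene cheek 87 [ 46.5 -73.9] [47.4 17.5] 0.7
side heel 442 [53.7 -6.6] [63.7 67.7] 89.5 x [20.3 86.6] y [-35.9  24.8]
side cheek 69 [ 47.5 -71.9] [46.8 15.6] 2.1
```

View pics/w5.png

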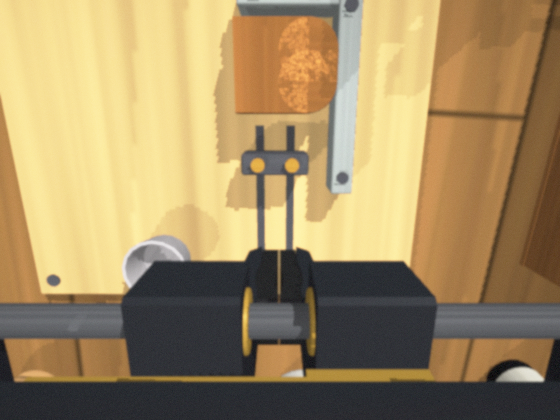

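{"method": "jog_arm", "body": {
  "commands": [
    [-0.002,0,-0.04,0,0,0,0],
    [0,0,-0.04,0,0,0,0],
    [0,0,-0.03,0,0,0,0],
    [0,0,-0.01,0,0,0,0],
    [0,0.005,0,0,0,0,0],
    [0,0.006,0,0,0,0,0],
    [-0.001,0.006,0,0,0,0,0],
    [0,0.006,0,0,0,0,0],
    [0,0.005,0,0,0,0,0],
    [-0.001,0.005,0,0,0,0,0]
  ]
}}

```text
time_s: 9.85
tool_pos: [601.6, -113.1, 44.5]
eef_rot: [[-0.056, 0.998, 0.002], [0.998, 0.056, -0.001], [-0.001, 0.002, -1.0]]
force: [2.8, -2.7, 1.2]
grip_width: 0.004
grip_force: 1.5
```

{"method": "jog_arm", "body": {
  "commands": [
    [0,0.004,0,0,0,0,0],
    [0,0.004,0,0,0,0,0],
    [-0.001,0.004,0,0,0,0,0],
    [0,0.004,0,0,0,0,0],
    [0,0,0,0,0,0,0]
  ]
}}

```text
time_s: 10.35
tool_pos: [599.8, -96.6, 43.6]
eef_rot: [[-0.056, 0.998, -0.001], [0.998, 0.056, 0.001], [0.001, -0.001, -1.0]]
force: [0.8, -0.6, 1.3]
grip_width: 0.006
grip_force: 0.3
```

```bash
python3 look.py w6 wrist
```

```text
t 10.35 tool board [ 47.3 -60.1] yaw 89.8 z 43.6 F [ 0.8 -0.6  1.3]
wrist heel 30959 [54.1 -4.8] [64.9 67.7] 90.0 x [21.2 87.1] y [-32.6  26.5]
wrist cheek 3062 [ 47.7 -50.9] [33.2 49.2] 88.7
scene heel 770 [ 52.2 -11.3] [78.9 71.5] 89.3 x [18.5 87.3] y [-47.6  27.3]
scene cheek 49 [ 45.2 -45. ] [30.7 46.7] 69.5
side heel 483 [ 53.9 -10.7] [67.5 80.1] 0.4 x [20.4 86.8] y [-45.7  27.9]
side cheek 47 [ 47.3 -47.1] [19.6 48.3] 88.3
```

{"method": "jog_arm", "body": {
  "commands": [
    [0,0.002,0,0,0,0,0],
    [0,0.001,0,0,0,0,0],
    [0,0.001,0,0,0,0,0],
    [0,0.001,0,0,0,0,0],
    [0,0,0,0,0,0,0]
  ]
}}

```text
time_s: 11.0
tool_pos: [599.6, -92.8, 43.5]
eef_rot: [[-0.056, 0.998, -0.001], [0.998, 0.056, -0.001], [-0.001, -0.001, -1.0]]
force: [-3.8, -6.4, -1.9]
grip_width: 0.0
grip_force: 3.3
```

{"method": "jog_arm", "body": {
  "commands": [
    [0,0.001,0,0,0,0,0],
    [0,0.001,0,0,0,0,0],
    [0,0,0,0,0,0,0]
  ]
}}

```text
time_s: 11.3
tool_pos: [599.6, -92.7, 43.5]
eef_rot: [[-0.056, 0.998, -0.001], [0.998, 0.056, -0.004], [-0.004, -0.001, -1.0]]
force: [-5.0, -15.2, -3.1]
grip_width: 0.004
grip_force: 7.9
```

```bash
python3 look.py w7 wrist
```

```text
t 11.3 tool board [ 47.3 -56.2] yaw 89.8 z 43.5 F [ -5.  -15.2  -3.1]
wrist heel 30995 [54.2 -0.2] [64.3 67.6] 89.9 x [21.4 87.1] y [-28.8  30.1]
wrist cheek 2978 [ 48.1 -46.9] [32.  49.3] 89.3
scene heel 752 [52.4 -7.3] [77.1 70.7] 89.2 x [18.3 87.3] y [-40.2  30.6]
scene cheek 50 [ 48.8 -39.3] [30.  46.5] 59.4
side heel 482 [53.9 -6.4] [67.4 81. ] 0.1 x [20.4 86.2] y [-41.9  32.9]
side cheek 52 [ 48.4 -46.5] [47.8 24.7] 9.3
```

{"method": "jog_arm", "body": {
  "commands": [
    [0,-0.01,0,0,0,0,0],
    [0.001,-0.025,0,0,0,0,0],
    [0,0,0.03,0,0,0,0],
    [0,0,0.04,0,0,0,0],
    [0,0,0.05,0,0,0,0],
    [0,0,0.01,0,0,0,0]
  ]
}}

```text
time_s: 12.05
tool_pos: [602.9, -125.4, 179.7]
eef_rot: [[-0.056, 0.998, 0.01], [0.998, 0.056, -0.003], [-0.003, 0.01, -1.0]]
force: [0.2, 0.0, -0.8]
grip_width: 0.003
grip_force: 0.0
```

```bash
python3 look.py w8 wrist
```

```text
t 12.05 tool board [ 48.7 -89.1] yaw 89.8 z 179.7 F [ 0.2  0.  -0.8]
wrist heel 7980 [54.  -0.5] [62.9 68.1] 89.6 x [20.7 87. ] y [-28.8  30. ]
wrist cheek 853 [ 47.6 -37.8] [14.7 49. ] 89.8
scene heel 758 [52.6 -6.6] [76.9 70.6] 89.1 x [18.4 87.1] y [-41.8  30.5]
scene cheek 48 [ 47.6 -38.9] [47.8 13.3] 4.1
side heel 477 [53.4 -5.1] [76.3 67.4] 89.8 x [20.4 86.2] y [-40.2  32.4]
```

View pics/w8.png

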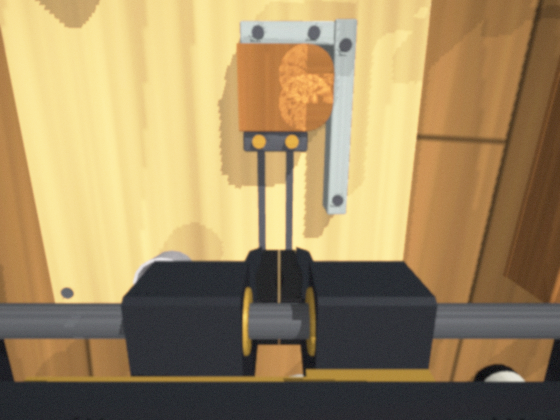

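The picture shows the heel at (285,87) against the stop and the fence. The cheek at (276,141) is closed on it, at about 48 mm travel, and the hand is clear.

```bash
python3 -c "
from station import ctrl
print(ctrl.hand_in())"
```

```text
the job is handed in; nothing more can be done
None
```

I handed the job in after 12 s: in the last pictures the heel lies square against the back stop and side fence, the cheek is closed on it at about 48 mm travel, and the hand is clear; the hand-in returned no verdict.

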